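# Open the ink tank and put the filling funnel in its neck

## Task

Get the grey ink tank ready for refilling: lift its loose orange lid off by the black knob and set it, knob up, in the middle of the steel drip dish, then take the blue funnel from its yellow stand and set it upright in the tank's neck, fully home with its shoulder flat on the rim. The dish sits on a soft spring and its height was left at some unknown setting, so feel your way down: neither drop the lid or the funnel nor press the lid hard on the dish. Do not shove or tip the tank, and leave the ink bottle, the parts bin and the wrench where they are.

Things in the scene. Friction and masses are not known exactly. Their poses are not given: they have to be found in the camera images.
- tank: dark grey box-shaped ink tank with a cyan window strip, standing loose on the bench; 130 (x) x 110 (y) x 105 mm tall, with a white round neck in the middle of its top rising another 25 mm; about 0.9 kg; origin at the centre of its underside, z up
- neck (a point): centre of the neck's mouth, level with its rim, 130 mm above the tank's underside; the neck's bore is 44 mm, its outside 56 mm, and the tank is hollow below (at least 115 mm deep from the rim); z up
- lid: loose lid: orange disc 80 mm across and 8 mm thick, under it a grey plug 36 mm across and 14 mm deep that hangs in the neck with 4 mm play all round, on top a black round knob; 62 mm tall in all; about 0.18 kg; origin at the centre of the plug's underside (the lowest point), z up through the knob. The disc's underside is at z = 14 mm, its top at 22 mm
- lid_knob (a point): middle of the lid's knob, 47 mm above the lid's origin; the knob is a cylinder 30 mm across and 30 mm tall (from 32 to 62 mm above the lid's origin) on a thinner stem 20 mm across
- dish_stand: fixed round steel foot (110 mm) of a pillar that carries, centred above it, a shallow steel drip dish (130 mm across, 122 mm inside, floor 5 mm thick, rim 6 mm above the floor). Origin: centre of the foot on the bench, z up. The height of the dish's inner floor is NOT reported: 75 to 135 mm above the bench, new each time. The dish is sprung: about 1 mm per 1.5 N, up to 12 mm
- funnel_stand: yellow square plate 90 x 90 mm on four legs, fixed to the bench, its top 83 mm above the bench, with a 44 mm hole in the middle in which the funnel hangs; origin on the bench under the centre, z up
- funnel: blue plastic funnel 120 mm tall: a thin spout (22 to 28 mm across) for the lowest 35 mm, then a tapered foot growing from 33 mm across (at 35 mm) to 40 mm (at 70 mm), then a flat shoulder and above it a straight round bowl 56 mm across, from 70 to 120 mm; about 0.11 kg; origin at the tip of the spout, z up along its axis
- funnel_bowl (a point): point on the funnel's axis in the bowl, 100 mm above its origin: the height at which to grip the bowl from outside (56 mm wide)
- funnel_shoulder (a point): point on the funnel's axis level with the underside of its shoulder, 70 mm above its origin; level with the rim of the neck when the funnel is fully home
- ink_bottle: bystander: closed white ink bottle with a cyan label and black cap, 60 mm across and 150 mm tall; origin at the centre of its underside
- parts_bin: bystander: blue open bin with rollers in it, 120 x 180 x 60 mm; origin at the centre of its underside
- wrench: bystander: steel wrench, 160 mm long, lying flat; origin near its middle
Mind the look-alikes: they are no part of the job. Of the things shaped like the lid, the orange one is meant.

How it is judged:
On the way, in this order (a step that is already met when the one before it is completed fails the run):
1. the lid is lifted clear of the neck in the fingers (z of lid in the frame of neck above 0.01 m and contact force between the fingers and lid above 0.5 N), for 0.1 s.
2. the lid lies knob up in the drip dish, let go (horizontal distance between lid and dish_stand below 0.025 m and angle between lid's own z axis and vertical below 0.12 rad and contact force between lid and dish_stand above 0.3 N and contact force between the fingers and lid below 0.1 N), for 0.2 s.
3. the funnel stands fully home in the neck, let go (horizontal distance between funnel_shoulder and neck below 0.006 m and z of funnel_shoulder in the frame of neck between -0.004 and 0.004 m and angle between the z axis of funnel and the z axis of tank, either way round below 0.07 rad and angle between funnel's own z axis and vertical below 0.15 rad and contact force between the fingers and funnel below 0.1 N), for 0.2 s.
At the end, for the whole second after the job is handed in: the lid rests in the dish, knob up (tilt < 0.12 rad), within 25 mm of its axis; the funnel stands in the neck within 6 mm of its axis, shoulder within 4 mm of the rim, in line with the tank within 0.07 rad, upright within 0.15 rad; both let go; lid, funnel and tank at rest (all of step 2 and all of step 3 and linear speed of each of lid, funnel, tank below 0.02 m/s); the robot touches nothing.
It fails at once if the lid is dropped (falls out of the fingers faster than 0.3 m/s, about 5 mm of free fall) (linear speed of lid above 0.3 m/s and contact force between the fingers and lid below 0.05 N).
It fails at once if the funnel is dropped (falls out of the fingers faster than 0.4 m/s, about 8 mm of free fall) (linear speed of funnel above 0.4 m/s and contact force between the fingers and funnel below 0.05 N).
It fails at once if the lid is pressed on the dish with more than 15 N (contact force between lid and dish_stand above 15 N).
It fails at once if the tank is shoved by more than 25 mm or tipped by more than 0.15 rad (distance of tank from where it was at the start of the episode above 0.025 m or angle between tank's own z axis and vertical above 0.15 rad).
It fails at once if the ink bottle, the parts bin or the wrench is moved by more than 30 mm (distance of any of ink_bottle, parts_bin, wrench from where it was at the start of the episode above 0.03 m).
It also fails if it takes over 67 s, if anything falls off the work surface, if the arm or the gripper's body presses on something with over 40 N, if the wrist force passes 120 N, or if a joint passes its speed limit or range.

## Robot

A 6-joint arm with a two-finger parallel gripper is mounted at the origin on the work surface. World frame = base frame: x ahead of the robot, y to its left, z up, the work surface at z = 0. Lengths are in m, angles in rad, forces in N, time in s.
With the tool pointing down it reaches from about 0.35 to 0.775 m from the base axis. Payload 5.5 kg.
Tool frame: the origin (TCP) lies on the centre line of the jaws, within the pads' length; the fingertips stand robot.tip_extent ahead of it and the grasp point (between the pads) is the TCP (robot.tip_extent is the distance from the TCP to the fingertips, in m); z points along the fingers, y is the line along which they close (so a half turn about z gives the same grasp; the last joint's range is limited). The gripper opens to 85 mm and grips with 20 to 120 N. Pads are 22 mm wide; open, the fingers measure 114 mm over their backs; the gripper's body (76 mm by 85 mm) begins 54 mm behind the grasp point. The pads swing forward as they close: fully open they stand 13 mm farther back than shut.
Start: joints at [-1.441, 0.313, 0.046, 1.304, 0, 1.431], TCP at [0.153, -0.554, 0.25] pointing down, gripper open.
Joint ranges: [-2.76, 2.76], [-0.86, 1.69], [-1.03, 1.26], [-2.2, 2.34], [-1.47, 1.5], [-3.14, 3.14]. Speed limits (rad/s): [2.57, 2.57, 3.14, 3.14, 3.14, 3.14].

## Interface

Orientations are given as a rotation vector (axis times angle).
In Python, from rig import robot, kinematics, optics, ticket gives the robot as it stands. Calls block until the motion is done:
- robot.goto(position, orientation): joint-space move of the TCP to a pose.
- robot.line_to(position, speed=0.15, orientation=None, max_force=None): straight line of the TCP; orientation=None keeps the orientation; speed is the mean speed in m/s. With max_force (N) it stops when the force on the tool has changed by that much, and returns True; else False.
- robot.set_joints(angles): joint-space move.
- robot.gripper_to(opening, grip_force=None): finger opening in m; grip_force is the grip in N (None keeps the last); returns when the fingers have stopped.
- robot.sleep(seconds).
- kinematics.inverse_kinematics(position, orientation): joint angles nearest the present ones, or None.
- optics.capture(name): name is "scene" or "top"; returns (picture, depth): 480x640x3 uint8, red, green, blue; 480x640 float32, m along the optical axis (not along the pixel's ray), 0 where there is no reading.
- optics.camera_params(name): a dict with "mtx" (3x3 intrinsics, pixels), "rvec" (rotation vector, rad) and "tvec" (3), from world to camera coordinates, as OpenCV has them. Camera axes: x right, y down, z forward; pixel columns grow to the right and rows downward; lengths in m; the calibration is good to about 2 mm. A picture is of the moment at which its call begins. camera_params takes no time and is no camera call.
A pose or a line that the arm cannot do raises robot.IKError and nothing moves.
- ticket.finish_job(): hands the job in; it is judged then, once.
Readings, each from a call of its own:
- robot.current_clock(): time.
- robot.current_joint_pos(): joint angles.
- robot.current_joint_velocities(): joint speeds.
- robot.current_effort(): joint torques, N m.
- robot.current_ee_pos(): TCP position.
- robot.current_eef_rot(): TCP orientation.
- robot.current_contact_force(): force on the tool from outside, world axes, zero at the start.
- robot.current_moment(): the same for the moment, N m.
- robot.current_width(): finger opening in m.
- robot.current_grip_force(): force on a finger pad.
Only numpy, scipy, OpenCV 4.12 (cv2) and the standard library are available. Lean on these libraries where they do the work, as an engineer would, in place of code of your own. Each camera call takes 0.05 s, during which the arm holds its last target. There are 200 camera calls.

## Working session

There is one attempt and no reset: what is moved stays moved. The work goes in short steps, each a Python script; the robot and the scene stay as the last script left them, time stands still between calls to the robot, and variables do not carry over. Pictures are saved under pics/ and viewed, at most 10 in all, crops included, and the job is handed in when it is done.

```bash
ls; mkdir -p pics; python3 - <<'E'
from rig import robot, optics
import cv2, numpy as np
for n in("scene","top"):
    p,d=optics.capture(n); np.savez(f"pics/{n}0.npz",p=p,d=d); cv2.imwrite(f"pics/{n}0.png",p[:,:,::-1])
    c=optics.camera_params(n); R=cv2.Rodrigues(c["rvec"])[0]; print(n,c["mtx"].tolist(),-R.T@np.ravel(c["tvec"]),R[2], (d>0).mean())
print(robot.tip_extent, robot.current_ee_pos(), robot.current_eef_rot(), robot.current_clock(), robot.current_width())
E
```

```text
pics
scene [[609.5769386754895, 0.0, 324.661925594092], [0.0, 609.5769386754895, 244.32472270662583], [0.0, 0.0, 1.0]] [1.47712827 0.61124906 0.86865429] [-0.67215456 -0.47825084 -0.5652295 ] 0.9947591145833333
top [[469.3291657316783, 0.0, 313.8242917114125], [0.0, 469.3291657316783, 234.99329118778803], [0.0, 0.0, 1.0]] [0.48454249 0.01018608 0.95007561] [ 0.13525421 -0.02815009 -0.99041096] 0.9959895833333333
0.019 [ 0.1532013  -0.55376429  0.24946786] [-3.11135153e+00 -4.22359241e-01  1.34250705e-05] 0.1 0.0855726263188081
```

View pics/top0.png

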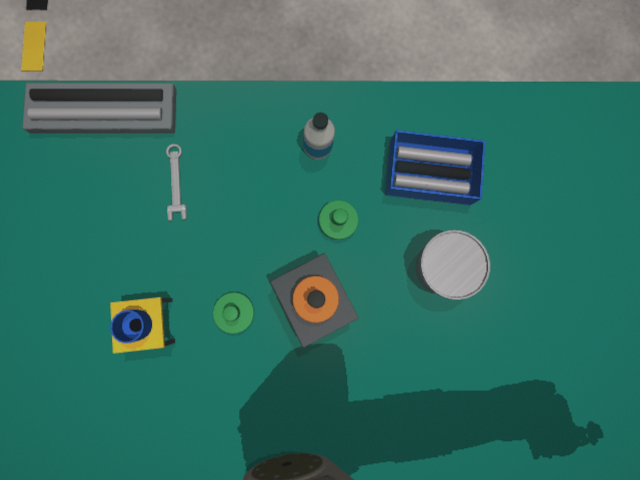

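View pics/scene0.png

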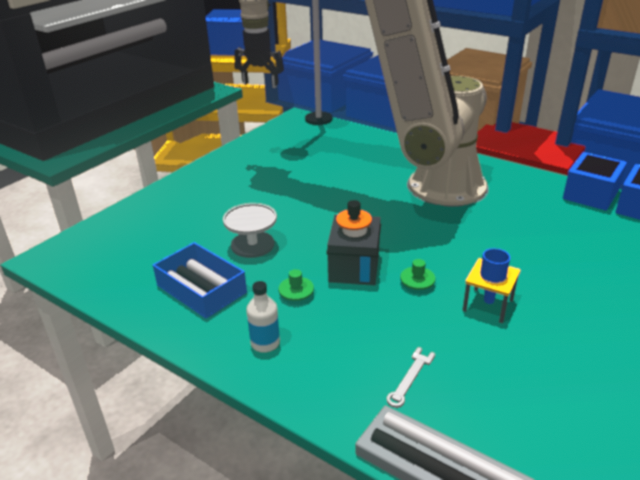

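The top view shows the orange lid on the tank at (316,299), the dish at (455,265), and the funnel on its yellow stand at (132,326). The green lids at (338,219) and (234,313) are decoys. Next I measure with masks, known plane heights and depth.

```bash
cat > h.py <<'E'
import cv2, numpy as np
from rig import optics
def cam(n):
    c=optics.camera_params(n); R=cv2.Rodrigues(c["rvec"])[0]; return c["mtx"],R,-R.T@np.ravel(c["tvec"])
def ray(n,uv,z):
    K,R,o=cam(n); uv=np.atleast_2d(uv).astype(float)
    d=(np.c_[uv,np.ones(len(uv))]@np.linalg.inv(K).T)@R
    return o+d*((z-o[2])/d[:,2])[:,None]
def cloud(n,d):
    K,R,o=cam(n); v,u=np.mgrid[:480,:640]
    return (np.dstack([u,v,np.ones_like(u)])@np.linalg.inv(K).T*d[...,None])@R+o
def circ(p):  # algebraic circle fit in xy
    s=np.linalg.lstsq(np.c_[2*p[:,:2],np.ones(len(p))],(p[:,:2]**2).sum(1),rcond=None)[0]
    return s[:2],np.sqrt(s[2]+s[0]**2+s[1]**2)
def hsv(p): return cv2.cvtColor(p,cv2.COLOR_RGB2HSV)
def big(m):
    c,_=cv2.findContours(m.astype(np.uint8),0,2); return max(c,key=cv2.contourArea)[:,0]
def box(m,u0,v0,u1,v1):
    o=np.zeros_like(m); o[v0:v1,u0:u1]=m[v0:v1,u0:u1]; return o
E
python3 - <<'E'
from h import *
np.set_printoptions(precision=4,suppress=True)
D={n:np.load(f"pics/{n}0.npz") for n in("top","scene")}
B={"top":dict(lid=(280,260,350,335),dish=(405,220,500,310),fun=(100,290,175,360)),
   "scene":dict(lid=(325,195,385,245),dish=(215,200,285,260),fun=(455,240,530,320))}
for n in D:
    p,d=D[n]["p"],D[n]["d"]; H=hsv(p); X=cloud(n,d)
    h,s,v=[H[...,i] for i in range(3)]
    m=box((h>5)&(h<18)&(s>150)&(v>100),*B[n]["lid"]); c=big(m); hull=cv2.convexHull(c)[:,0]
    print(n,"lid",circ(ray(n,c,.136)), "z",np.percentile(X[m][:,2],[5,50,95]))
    k=box((v<60),*B[n]["lid"])&box(X[...,2]>.15,*B[n]["lid"]); kt=k&(X[...,2]>.168)
    print(" knob top",kt.sum(),X[kt].mean(0) if kt.any() else None,"maxz",np.percentile(X[k][:,2],[50,98]), circ(ray(n,big(kt),.178)))
    m=box(X[...,2]>.06,*B[n]["dish"]); 
    print(" dish z",np.percentile(X[m][:,2],[5,25,50,75,95]),"n",m.sum())
    zr=np.percentile(X[m][:,2],50)+.006; print("  circle at rim",circ(ray(n,big(m),zr)), "mean",X[m].mean(0))
    m=box((h>105)&(h<125)&(s>150),*B[n]["fun"]); z=X[m][:,2]
    print(" fun z",np.percentile(z,[50,90,99])); t=m&(X[...,2]>.127)
    print("  rim",t.sum(),circ(X[t]),X[t].mean(0), circ(ray(n,cv2.convexHull(big(t))[:,0],.133)))
    y=box((h>20)&(h<33)&(s>150)&(X[...,2]>.06),*B[n]["fun"]); r=cv2.minAreaRect(ray(n,cv2.convexHull(big(y))[:,0],.083)[:,:2].astype(np.float32)); print("  plate",r, np.median(X[y][:,2]))
p,d=D["top"]["p"],D["top"]["d"];X=cloud("top",d)
m=box((X[...,2]>.098)&(X[...,2]<.112),255,240,370,360)
r=cv2.minAreaRect(ray("top",cv2.convexHull(big(m))[:,0],.105)[:,:2].astype(np.float32)); print("tank",r,np.median(X[m][:,2]))
i=X[190:345:1,455];print("dish col",X[225:305:6,455][:,2])
# green decoys, bottle, heights around
for u,v in((338,216),(231,313),(320,121),(440,140)): print(u,v,X[v,u])
E
```

```text
top lid (array([ 0.4853, -0.0142]), np.float64(0.038604159631910676)) z [0.135  0.1373 0.1396]
 knob top 95 [ 0.4892 -0.0116  0.1853] maxz [0.1772 0.1812] (array([ 0.4849, -0.0143]), np.float64(0.011550408788832251))
 dish z [0.0768 0.0784 0.0795 0.081  0.0857] n 3859
  circle at rim (array([ 0.547 , -0.2751]), np.float64(0.06451789612954147)) mean [ 0.5461 -0.2734  0.0908]
 fun z [0.1048 0.1316 0.1344]
  rim 187 (array([0.4482, 0.2235]), np.float64(0.08526804308490984)) [0.442  0.3016 0.1357] (array([0.4431, 0.3053]), np.float64(0.027241507111573544))
  plate ((0.44308990240097046, 0.3054696321487427), (0.08914034068584442, 0.0909699946641922), 5.871652603149414) 0.08235477210735243
scene lid (array([ 0.4873, -0.0118]), np.float64(0.03725376119711782)) z [0.1325 0.1367 0.1402]
 knob top 83 [0.5152 0.0062 0.1916] maxz [0.1692 0.1792] (array([ 0.4954, -0.0049]), np.float64(0.015345704317424814))
 dish z [0.0755 0.0777 0.0792 0.0811 0.0852] n 1342
  circle at rim (array([ 0.5519, -0.2698]), np.float64(0.06809703703124934)) mean [ 0.5583 -0.2654  0.0883]
 fun z [0.1126 0.1293 0.1333]
  rim 123 (array([0.9538, 0.4543]), np.float64(0.5247546619879401)) [0.467  0.3147 0.1423] (array([0.4491, 0.31  ]), np.float64(0.028237003414583753))
  plate ((0.4477922320365906, 0.3098221719264984), (0.09921599179506302, 0.09096674621105194), 5.597873210906982) 0.08199979196220952
tank ((0.485140860080719, -0.012086480855941772), (0.12981560826301575, 0.1098857969045639), 26.854188919067383) 0.10435649463365348
dish col [0.0014 0.085  0.0815 0.0782 0.0781 0.0775 0.0788 0.0807 0.0819 0.0789
 0.0801 0.0791 0.0867 0.0011]
338 216 [ 0.6424 -0.062   0.0619]
231 313 [0.4604 0.1411 0.0584]
320 121 [ 0.7985 -0.0257  0.1504]
440 140 [ 0.8017 -0.274   0.0395]
```

Both views agree:

| Item | Measured position | Check |
|---|---|---|
| Tank | (0.485, −0.012) | 130 x 110 mm footprint matches the spec |
| Lid | (0.486, −0.013) | disc top at about 0.137 m, as expected |
| Dish | (0.548, −0.274) | floor at about 0.079 m |
| Funnel | (0.444, 0.306) | rim at about 0.133 m |

I start with the lid.

```bash
cat >> h.py <<'E'
from rig import robot
from scipy.spatial.transform import Rotation as Ro
def down(yaw): return (Ro.from_euler('z',yaw)*Ro.from_euler('x',np.pi)).as_rotvec()
def st(t): print(t,"t",round(robot.current_clock(),2),"p",np.round(robot.current_ee_pos(),4),"F",np.round(robot.current_contact_force(),2),"w",round(robot.current_width(),4),"g",round(robot.current_grip_force(),1))
def snap(n,name):
    p,d=optics.capture(n); np.savez(f"pics/{name}.npz",p=p,d=d); cv2.imwrite(f"pics/{name}.png",p[:,:,::-1]); return p,d
E
python3 - <<'E'
from h import *
x,y=.486,-.013
for yaw in (0,.8,1.57,-.8,-1.57): 
    print(yaw,[np.round(kinematics.inverse_kinematics(q,down(yaw)),2) if kinematics.inverse_kinematics(q,down(yaw)) is not None else None for q in ([x,y,.17],[.548,-.274,.13],[.444,.306,.118])]) if 0 else None
o=down(0.)
robot.goto([x,y,.28],o); st("above"); print(np.round(robot.current_joint_pos(),2))
c=robot.line_to([x,y,.195],.12); 
c=robot.line_to([x,y,.170],.04,max_force=4); st(f"down {c}")
robot.gripper_to(.02,40); st("grip"); snap("scene","grip")
c=robot.line_to([x,y,.20],.03); st("lift1")
robot.line_to([x,y,.28],.1); st("lift"); snap("scene","lift"); snap("top","liftt")
a=cv2.imread("pics/grip.png")[120:300,260:460];b=cv2.imread("pics/lift.png")[60:300,260:460]
cv2.imwrite("pics/v1.png",np.hstack([cv2.resize(a,(400,360)),cv2.resize(b,(300,360))]))
E
```

```text
above t 2.37 p [ 0.4861 -0.0137  0.2799] F [ 0.04 -0.13 -0.04] w 0.0858 g 0.0
[-0.19  0.13 -0.11  1.33 -0.    2.95]
down False t 4.0 p [ 0.486 -0.013  0.17 ] F [0.1  0.38 0.53] w 0.0854 g 0.0
grip t 4.56 p [ 0.4863 -0.0133  0.1704] F [-0.89 -1.91  3.39] w 0.0286 g 39.8
lift1 t 5.76 p [ 0.4858 -0.013   0.1998] F [-0.08  0.02 -3.61] w 0.0287 g 39.6
lift t 6.71 p [ 0.4856 -0.0129  0.2793] F [ 0.24 -0.1  -2.56] w 0.0286 g 39.6
```

View pics/v1.png

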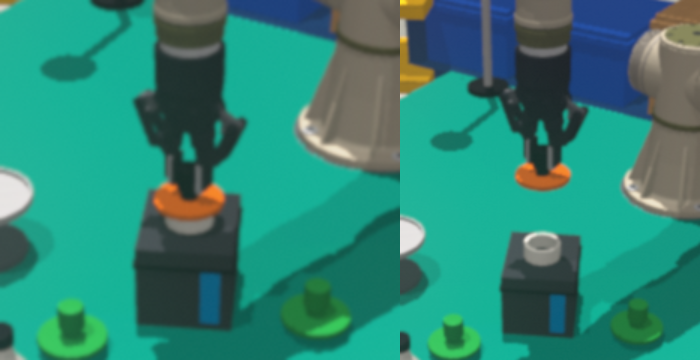

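The lid is held level (orange disc at about (543,175) in the right half of the view) and the neck is free. Next I move to the dish and feel my way down.

```bash
python3 - <<'E'
from h import *
x,y=.548,-.274
robot.goto([x,y,.28],down(0)); st("above")
robot.line_to([x,y,.150],.12); robot.sleep(.3); st("near")
c=robot.line_to([x,y,.110],.012,max_force=2.5); st(f"touch {c}")
robot.sleep(.3); st("settled"); snap("scene","touch")
a=cv2.imread("pics/touch.png")[120:280,170:350]; cv2.imwrite("pics/v2.png",cv2.resize(a,(540,480)))
E
```

```text
above t 7.85 p [ 0.5478 -0.2728  0.28  ] F [-0.59  0.31 -3.04] w 0.0288 g 39.6
near t 9.38 p [ 0.5482 -0.2742  0.1505] F [-0.57  0.12 -1.99] w 0.0293 g 39.6
touch True t 11.04 p [ 0.5479 -0.274   0.1319] F [ 1.64 -0.7   1.5 ] w 0.0287 g 39.8
settled t 11.34 p [ 0.5478 -0.2739  0.1315] F [ 1.79 -1.45  1.77] w 0.0286 g 39.9
```

View pics/v2.png

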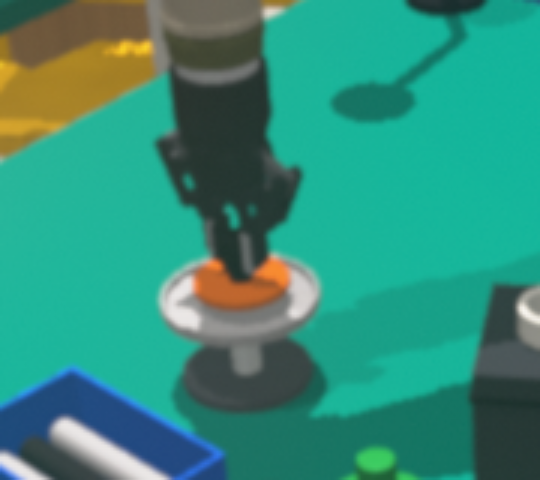

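The lid touches the dish at TCP z 0.132, which agrees with the 0.079 floor, at about 4 N and centred. I release it, check, and re-measure the neck and funnel.

```bash
python3 - <<'E'
from h import *
np.set_printoptions(precision=4,suppress=True)
x,y=.548,-.274
robot.gripper_to(.085); robot.sleep(.3); st("open")
robot.line_to([x,y,.28],.12); st("up")
robot.goto([.50,-.18,.40] if 0 else [.40,-.35,.35],down(np.pi/2)); st("aside"); print(np.round(robot.current_joint_pos(),2))
for n in("top","scene"):
    p,d=snap(n,n+"2"); X=cloud(n,d); H=hsv(p); h,s,v=[H[...,i] for i in range(3)]
    Bl=(405,215,500,310) if n=="top" else (205,170,295,265)
    m=box((h>5)&(h<18)&(s>150)&(v>100),*Bl); 
    if m.sum()>30:
        print(n,"lid",circ(ray(n,big(m),.099)),np.percentile(X[m][:,2],[5,50,95]))
        q=X[m]; q=q[abs(q[:,2]-.1)<.02]; A=np.linalg.lstsq(np.c_[q[:,:2],np.ones(len(q))],q[:,2],rcond=None)[0]; print("  slope",A[:2])
    if n=="top":
        Bn=(270,255,360,345); m=box((X[...,2]>.118),*Bn); c=big(m); print(" neck",circ(ray(n,c,.130)),np.median(X[m][:,2]))
        m=box((X[...,2]>.098)&(X[...,2]<.112),255,240,370,360)
        print(" tank",cv2.minAreaRect(ray(n,cv2.convexHull(big(m))[:,0],.105)[:,:2].astype(np.float32)))
        m=box((h>105)&(h<125)&(s>150),100,290,175,360); hull=cv2.convexHull(big(m&(X[...,2]>.12)))[:,0]; print(" fun",circ(ray(n,hull,.133)))
a=np.load("pics/top2.npz")["p"][190:390,90:520,::-1]; cv2.imwrite("pics/v3.png",cv2.resize(a,None,fx=1.8,fy=1.8))
E
```

```text
open t 12.28 p [ 0.5471 -0.2734  0.131 ] F [-0.25 -0.49 -0.22] w 0.085 g 0.0
up t 13.68 p [ 0.5477 -0.2738  0.2791] F [ 0.49  0.69 -0.69] w 0.0852 g 0.0
aside t 15.29 p [ 0.4001 -0.3499  0.3497] F [-0.22  0.01 -0.19] w 0.0845 g 0.0
[-0.87  0.22  0.16  1.51  0.    0.7 ]
top lid (array([ 0.547, -0.273]), np.float64(0.038097680227676796)) [0.0969 0.0997 0.1024]
  slope [0.003  0.0038]
 neck (array([ 0.4851, -0.0121]), np.float64(0.02701039409577039)) 0.12904542826845566
 tank ((0.485140860080719, -0.012086480855941772), (0.12981560826301575, 0.1098857969045639), 26.854188919067383)
 fun (array([0.4431, 0.304 ]), np.float64(0.02791230412367104))
scene lid (array([ 0.5503, -0.2687]), np.float64(0.03485289606661466)) [0.0959 0.0991 0.1026]
  slope [ 0.007 -0.009]
```

View pics/v3.png

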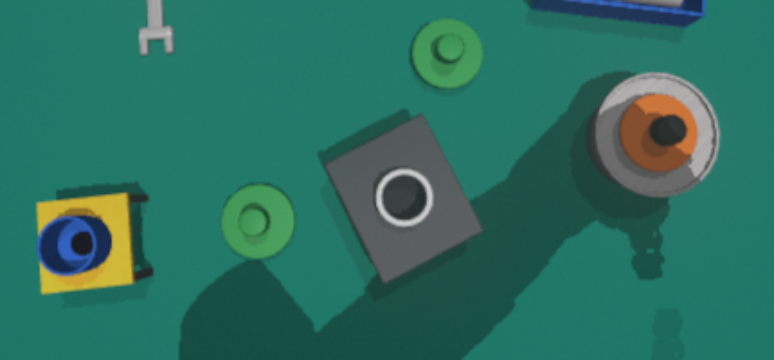

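The lid lies flat and centred in the dish (top camera: (0.547, −0.273), slope near 0). The neck at (405,197) is unmoved at (0.485, −0.012). Next is the funnel.

```bash
python3 - <<'E'
from h import *
np.set_printoptions(precision=4,suppress=True)
x,y=.4433,.3048; o=down(np.pi/2)
robot.goto([.42,0,.35],o); robot.goto([x,y,.25],o); st("above")
robot.line_to([x,y,.150],.12); c=robot.line_to([x,y,.118],.05,max_force=4); st(f"down {c}")
robot.gripper_to(.045,25); st("grip")
robot.line_to([x,y,.15],.04); st("lift1")
robot.line_to([x,y,.33],.15); robot.sleep(.3); st("lift")
robot.goto([.485,-.012,.33],o); robot.sleep(.3); st("over")
for n in("top","scene"):
    p,d=snap(n,n+"3"); 
# funnel axis in hand from the scene view: cloud of blue pixels per height
X=cloud("scene",d); H=hsv(p); h,s,v=[H[...,i] for i in range(3)]
m=box((h>105)&(h<125)&(s>150),250,60,460,300); m&=(np.hypot(X[...,0]-.485,X[...,1]+.012)<.06)
vs,us=np.nonzero(m); print(m.sum(),us.min(),us.max(),vs.min(),vs.max(),"z",np.percentile(X[m][:,2],[1,50,99]))
for r in range(vs.min(),vs.max(),6): print(r,us[vs==r].min(),us[vs==r].max(),(us[vs==r].min()+us[vs==r].max())/2, X[r,us[vs==r]][:,2].mean())
K,R,oo=cam("scene")
for z in (.345,.295,.26,.23):
    q=K@(R@(np.array([.485,-.012,z])-oo)); print("tcp axis px",z,q[:2]/q[2])
a=p[60:300,240:480,::-1]; cv2.imwrite("pics/v4.png",cv2.resize(a,(560,560)))
E
```

```text
above t 17.93 p [0.444  0.3039 0.2504] F [-0.17 -0.79  0.11] w 0.0849 g 0.0
down False t 19.71 p [0.4434 0.3048 0.118 ] F [ 0.48 -0.45 -0.07] w 0.0853 g 0.0
grip t 20.09 p [0.4435 0.3049 0.1186] F [-0.68 -0.8   4.12] w 0.056 g 26.7
lift1 t 21.04 p [0.4431 0.3047 0.1498] F [-0.3   1.46 -1.79] w 0.056 g 26.8
lift t 22.69 p [0.4431 0.3047 0.3296] F [-0.37  0.08 -1.11] w 0.0559 g 26.8
over t 24.21 p [ 0.4851 -0.0112  0.33  ] F [-0.04  0.2  -1.75] w 0.0562 g 26.8
740 337 375 66 184 z [0.2335 0.3133 0.469 ]
66 375 375 375.0 0.48314366361785344
72 337 337 337.0 0.4757230729372501
78 337 375 356.0 0.46273897369609207
84 337 337 337.0 0.451319876837234
90 338 338 338.0 0.4417200269005818Traceback (most recent call last):
  File "<stdin>", line 16, in <module>
    return umr_minimum(a, axis, None, out, keepdims, initial, where)
ValueError: zero-size array to reduction operation minimum which has no identity
```

```bash
python3 - <<'E'
from h import *
D=np.load("pics/scene3.npz"); p,d=D["p"],D["d"]; X=cloud("scene",d); H=hsv(p); h,s,v=[H[...,i] for i in range(3)]
m=box((h>105)&(h<125)&(s>120),320,100,390,230)&(np.hypot(X[...,0]-.485,X[...,1]+.012)<.07)&(X[...,2]<.36)
K,R,oo=cam("scene")
for r in range(120,200,5):
    u=np.nonzero(m[r])[0]
    if len(u)<4: continue
    z=X[r,u,2].mean(); q=K@(R@(np.array([.485,-.0115,z])-oo)); print(r,u.min(),u.max(),(u.min()+u.max())/2,"z",round(z,3),"axis px",q[:2]/q[2], "mm/px",q[2]/609*1e3)
w=box((s<60)&(v>130)&(X[...,2]>.112)&(X[...,2]<.15),320,180,400,260); e=cv2.fitEllipse(cv2.convexHull(big(w)));q=K@(R@(np.array([.485,-.012,.13])-oo)); print("neck",e,q[:2]/q[2], cv2.boundingRect(big(w)))
cv2.imwrite("pics/v4.png",cv2.resize(p[60:300,240:480,::-1],(560,560)))
E
```

```text
130 354 366 360.0 z 0.342 axis px [354.76617925 134.31026224] mm/px 2.073122564869854
135 353 368 360.5 z 0.332 axis px [354.7269631  138.71848758] mm/px 2.0823071819288295
140 353 367 360.0 z 0.34 axis px [354.76093957 134.89924655] mm/px 2.074345031999792
145 353 367 360.0 z 0.329 axis px [354.7163501  139.91147755] mm/px 2.0848068071531998
150 353 367 360.0 z 0.318 axis px [354.67399401 144.67265937] mm/px 2.094842780717995
155 345 367 356.0 z 0.307 axis px [354.62855945 149.7798859 ] mm/px 2.1057161433902816
160 350 363 356.5 z 0.297 axis px [354.59053865 154.05374389] mm/px 2.11490238223106
165 350 362 356.0 z 0.28 axis px [354.52766269 161.12153159] mm/px 2.1302710484494045
170 351 361 356.0 z 0.268 axis px [354.48203392 166.2505888 ] mm/px 2.1415646141404396
175 353 359 356.0 z 0.254 axis px [354.43111085 171.97477143] mm/px 2.1543108078908775
180 353 359 356.0 z 0.241 axis px [354.38314501 177.36653497] mm/px 2.166456342365771
neck ((354.0916748046875, 224.427978515625), (19.83159065246582, 25.209407806396484), 89.51546478271484) [353.8100134  220.77622003] (342, 215, 25, 20)
```

View pics/v4.png

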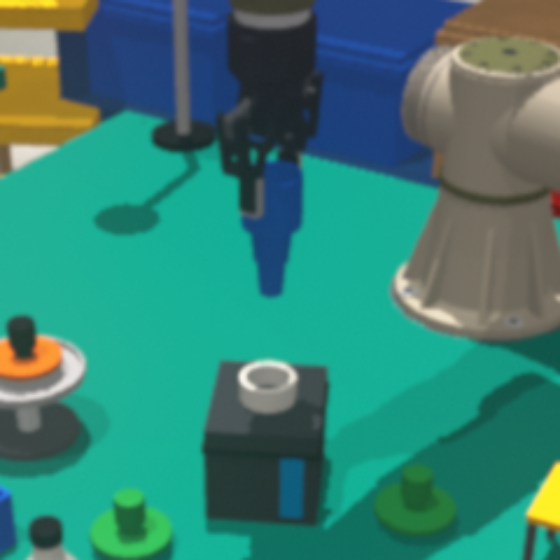

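The funnel hangs vertical. Its axis (u≈356) is about 1.5–2 px, or about 2–3 mm, to the right of the neck axis (u≈354), though the stand hole limits how big that offset can be. I lower the spout into the bore with a partial correction and measure again.

```bash
python3 - <<'E'
from h import *
y=-.0135
robot.line_to([.485,y,.30],.1); robot.line_to([.485,y,.205],.06,max_force=4); robot.sleep(.4); st("entry")
p,d=snap("scene","entry"); f=p.astype(float)
# subpixel edges per row: maximum horizontal gradient with parabola
def edge(sig,lo,hi):
    g=abs(np.diff(sig)); i=lo+np.argmax(g[lo:hi]); a,b,c=g[i-1:i+2]; return i+.5+.5*(a-c)/(a-2*b+c)
for nm,rows,(l0,l1,r0,r1) in (("funnel",range(194,222,2),(335,354,357,376)),("neck",range(222,238,2),(332,350,358,376))):
    for r in rows:
        s=f[r,:,1] if nm=="funnel" else f[r,:,0]
        L,Rr=edge(s,l0,l1),edge(s,r0,r1); print(nm,r,round(L,2),round(Rr,2),"mid",round((L+Rr)/2,2),"w",round(Rr-L,2))
cv2.imwrite("pics/v5.png",cv2.resize(p[150:270,290:420,::-1],(650,600),interpolation=cv2.INTER_CUBIC))
E
```

```text
entry t 26.89 p [ 0.485  -0.0135  0.205 ] F [-0.12 -0.7  -1.6 ] w 0.0563 g 26.9
funnel 194 341.43 367.19 mid 354.31 w 25.76
funnel 196 341.41 367.15 mid 354.28 w 25.74
funnel 198 341.38 367.21 mid 354.3 w 25.82
funnel 200 341.44 367.15 mid 354.3 w 25.7
funnel 202 342.11 366.96 mid 354.53 w 24.85
funnel 204 342.35 366.88 mid 354.61 w 24.53
funnel 206 342.42 366.69 mid 354.56 w 24.27
funnel 208 343.22 365.95 mid 354.59 w 22.73
funnel 210 345.75 363.5 mid 354.62 w 17.75
funnel 212 346.63 362.5 mid 354.57 w 15.87
funnel 214 346.81 362.21 mid 354.51 w 15.41
funnel 216 347.36 361.94 mid 354.65 w 14.58
funnel 218 347.0 361.63 mid 354.32 w 14.63
funnel 220 341.94 366.56 mid 354.25 w 24.62
neck 222 341.94 360.0 mid 350.97 w 18.06
neck 224 349.13 359.89 mid 354.51 w 10.76
neck 226 342.0 366.86 mid 354.43 w 24.86
neck 228 342.15 366.81 mid 354.48 w 24.66
neck 230 342.17 366.5 mid 354.33 w 24.33
neck 232 343.31 365.87 mid 354.59 w 22.55
neck 234 344.8 364.5 mid 354.65 w 19.7
neck 236 347.44 361.57 mid 354.51 w 14.13
```

View pics/v5.png

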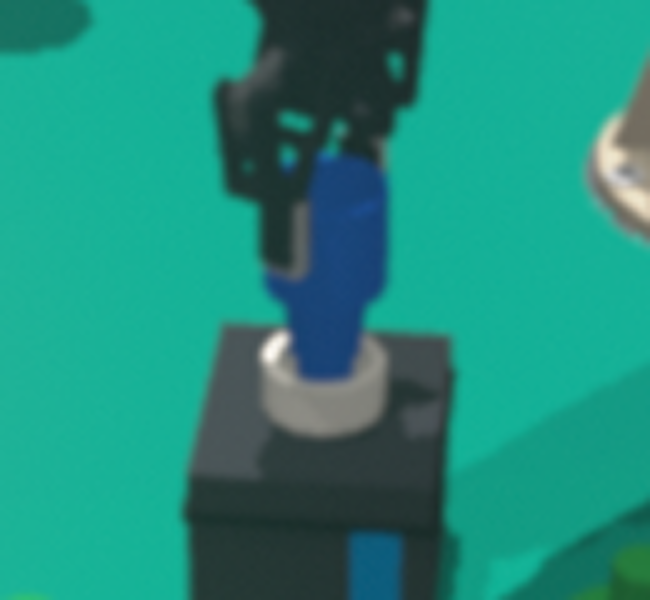

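The funnel is in the neck mouth, aligned to within about 0.4 mm (mid 354.57 against 354.45). I lower it until the shoulder touches.

```bash
python3 - <<'E'
from h import *
x,y=.485,-.0137
c=robot.line_to([x,y,.172],.03,max_force=5); st(f"a {c}")
if not c:
    c=robot.line_to([x,y,.157],.01,max_force=4); st(f"b {c}")
robot.sleep(.3); st("rest"); p,d=snap("scene","home")
cv2.imwrite("pics/v6.png",cv2.resize(p[150:270,290:420,::-1],(650,600),interpolation=cv2.INTER_CUBIC))
E
```

```text
a False t 28.19 p [ 0.4852 -0.0137  0.1722] F [-0.5  -0.12 -1.16] w 0.0559 g 26.9
b True t 28.98 p [ 0.485  -0.0137  0.1656] F [-0.97 -0.7   4.04] w 0.0558 g 27.3
rest t 29.28 p [ 0.485  -0.0137  0.1656] F [-0.47 -0.07  6.65] w 0.0558 g 27.4
```

View pics/v6.png

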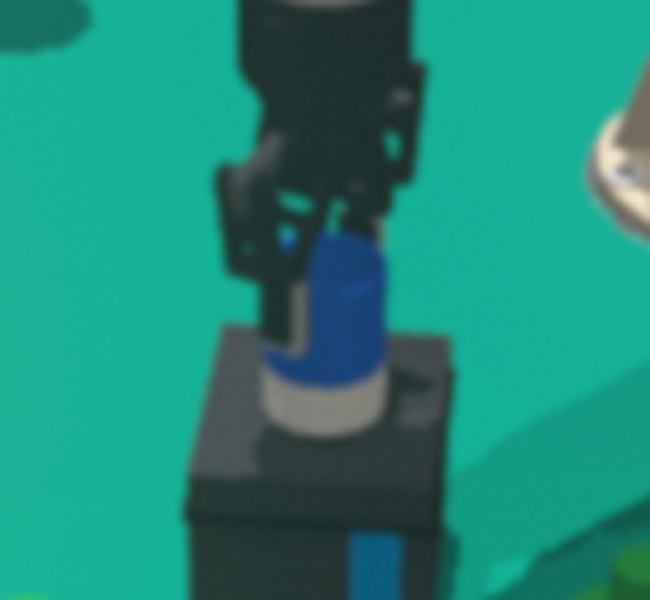

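Contact came at TCP z 0.1656 (0.165 expected), and the shoulder is flush with the rim all along. I release, retreat and check.

```bash
python3 - <<'E'
from h import *
np.set_printoptions(precision=4,suppress=True)
robot.gripper_to(.085); robot.sleep(.3); st("open")
robot.line_to([.485,-.0137,.30],.12); robot.goto([.40,-.35,.35],down(np.pi/2)); robot.sleep(.3); st("away")
p,d=snap("top","end"); X=cloud("top",d); H=hsv(p); h,s,v=[H[...,i] for i in range(3)]
m=box((h>105)&(h<125)&(s>120),270,250,370,350)
print("fun rim",circ(ray("top",cv2.convexHull(big(m&(X[...,2]>.17)))[:,0],.180)),np.percentile(X[m][:,2],[50,95,99]))
m=box((X[...,2]>.098)&(X[...,2]<.112),255,240,370,360)
print("tank",cv2.minAreaRect(ray("top",cv2.convexHull(big(m))[:,0],.105)[:,:2].astype(np.float32)))
m=box((h>5)&(h<18)&(s>150)&(v>100),405,215,500,310); print("lid",circ(ray("top",big(m),.099)))
q,_=snap("scene","ends")
cv2.imwrite("pics/v7.png",np.hstack([cv2.resize(p[200:360,230:390,::-1],(400,400)),cv2.resize(q[150:290,280:420,::-1],(400,400))]))
E
```

```text
open t 30.03 p [ 0.4842 -0.0135  0.1647] F [-0.1  -0.57  0.79] w 0.0849 g 0.0
away t 32.92 p [ 0.4005 -0.3492  0.3501] F [0.58 0.34 0.36] w 0.085 g 0.0
fun rim (array([ 0.4857, -0.0112]), np.float64(0.027395484802428885)) [0.1341 0.1803 0.1818]
tank ((0.485140860080719, -0.012086480855941772), (0.12981560826301575, 0.1098857969045639), 26.854188919067383)
lid (array([ 0.5471, -0.2729]), np.float64(0.03805764065596046))
```

View pics/v7.png

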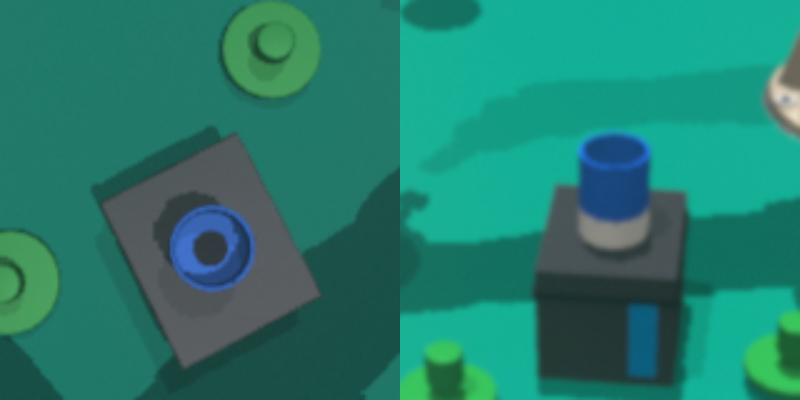

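The funnel stands upright and home, with its rim at 0.180 m and centred within about 1 mm. The tank has not moved and the lid is still in the dish.

```bash
python3 -c "
from rig import ticket; print(ticket.finish_job())"
```

```text
the job is handed in; nothing more can be done
None
```

The job is handed in at about 33 s of the 67 s allowed: the lid rests knob up in the middle of the dish, the funnel stands fully home in the neck, and the tank has not moved; the judge's verdict was not shown.

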